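# Rake a contactor out of its sloped rack lane into a picking tray

### The arm

A 7-joint arm with a two-finger parallel gripper is mounted at the origin on the work surface. World frame = base frame: x ahead of the robot, y to its left, z up, the work surface at z = 0. Lengths are in m, angles in rad, forces in N, time in s.
With the tool pointing down it reaches from about 0.4 to 0.875 m from the base axis. Payload 19.3 kg.
Tool frame: the origin (TCP) lies between the finger pads; the fingertips stand ahead of it and the grasp point (between the pads) lies 8 mm behind it (bot.tip_extent is the x of the fingertips in the tool frame, in m); x points along the fingers, y is the direction in which the jaws open and shut, and the axes are right-handed (so a half turn about x gives the same grasp; the last joint's range is limited). The gripper opens to 85 mm and grips with 20 to 120 N. Pads are 22 mm wide; open, the fingers measure 114 mm over their backs; the gripper's body (76 mm by 85 mm) begins 54 mm behind the grasp point. The pads swing forward as they close: fully open they stand 13 mm farther back than shut.
Start: joints at [1.156, 0.521, -0.036, 1.599, 0.021, 1.021, -0.113], TCP at [0.211, -0.588, 0.242] pointing down, gripper open.
Joint ranges: [-2.91, 2.91], [-0.3, 2.13], [-1.5, 1.42], [0.17, 2.43], [-1.26, 4.41], [0.16, 1.93], [-2.52, 2.52]. Speed limits (rad/s): [1.89, 1.89, 2.39, 2.39, 3.01, 3.01, 3.01].

### API

Orientations are given as [roll, pitch, yaw] about the fixed x, y, z axes, in that order (R = Rz(yaw) Ry(pitch) Rx(roll)).
In Python, from workcell import observe, grab_frame, camera_info, bot, nets gives the robot as it stands.
- The arm moves only by the tool jog_arm, never from a script. Its argument "commands" is a list of rows, each a list of 6 numbers: the shift along the tool's x, y, z in mm, then the turn, a rotation vector about the tool's x, y, z in rad. A call has 1 to 20 rows; each row shifts and turns the pose as measured when the row begins, along the tool's axes as they then stand; what a row does not reach is not made up. A row lasts 1/10 s, in which the tool goes at most 50 mm and 8.59 degrees, less where a joint would pass 70% of its speed; a pose out of reach is approached as far as the arm can. A call is refused whole if a number of a shift passes 50 or a number of a turn 0.15, either way. A call with a gripper value outside its range is refused whole. "gripper" is the closure in counts, from 0 (fully open) to 255 (shut), set as the call begins (left out, the last holds). The fingers move at their own pace and stop on an object; "newtons" is the grip in N (left out, the last holds). Time passes only in rows, so rows that do not move let the fingers close. It gives the time, the measured TCP pose, the force and the opening at its end, in the units of the state.
- observe(): the state, without advancing time (a new reading comes with each control period).
- grab_frame(name): name is "side" or "top" or "wrist"; returns the picture (480x640x3 uint8, red, green, blue); there is no depth.
- camera_info(name): a dict with "fov_y" (degrees; the focal length in pixels is half the picture's height over the tangent of half this angle, whatever the lens; pixels are square), "cx", "cy" (the principal point, pixels), "R" (3x3) and "t" (3): a world point X has camera coordinates R X + t; the wrist camera has in their place "tool_from_camera" (4x4, takes a point from camera to tool coordinates, whose origin is the TCP and whose axes are the tool frame's). Camera axes: x right, y down, z forward; pixel columns grow to the right and rows downward; lengths in m; the calibration is good to about 2 mm. A picture is of the moment at which its call begins: read the wrist's pose just before it. camera_info takes no time and is no camera call.
- bot.job_done(): hands the job in, once; it reports no verdict.
Trained networks look in the newest picture that a camera, given by its name, has taken for a name from the list of things; names that differ only in an ending like _2 or _b are one class to them, and where a whole thing is asked for, a point or a joint stands for the part that bears it (a point fixed in the world has none). Each returns a list of dicts, best first, with "p" (0 to 1); they miss things now and then, are a little off and sometimes report something else, mostly with a low value. They report only what shows in the picture. A call takes as long as a camera call. They do not tell look-alikes from the thing itself.
- nets.find_in(camera, name): "rect" ([left, top, right, bottom] in pixels, round what is visible of it).
- nets.silhouettes(camera, name): "mask" (480x640 bool, what is visible of it) and "rect" ([left, top, right, bottom] in pixels, round what is visible of it).
- nets.pinpoint(camera, name): "location" ([column, row] in pixels: a listed point, or the origin of a listed thing).
The state is a dict: "clock": time; "qpos": joint angles; "qd": joint speeds; "joint_efforts": joint torques, N m; "position": TCP position; "tool_rot": TCP orientation; "force": force on the tool from outside, world axes, zero at the start; "moment": the same for the moment, N m; "grip_width": finger opening in m.
Only numpy, scipy, OpenCV 4.12 (cv2) and the standard library are available. Lean on these libraries where they do the work, as an engineer would, in place of code of your own. Each camera call takes 0.05 s, during which the arm holds its last target.

### The job

Pick the contactor with the yellow cover for an order: bring the plywood picking tray along the bench and set it square in front of that contactor's lane, its low side close up to the rack, then rake the contactor down out of its lane until it lies flat on the tray floor. Slide the contactor, do not pick it up, and leave the other two contactors, the rack and the other things on the bench where they are.

Things in the scene. Friction and masses are not known exactly. Their poses are not given: they have to be found in the camera images.
- rack: Fixed plywood rack, 312 mm wide, 200 mm deep, three open-fronted lanes. Origin: middle of its front edge at bench level; x points up the lanes (away from the robot), y along the front, z up. Lanes 92 mm wide, centred at y = -101, 0, +101 mm. Dividers and back wall (inner face at x = 190 mm): 9 mm thick, 30 mm above the lane floor. No front stop: friction holds the contactors.
- rack_lip (a point): Middle of the rack's front edge, on the lane floor: 22 mm above the bench. From here the lane floors (ribbed rubber) rise away from the robot at 0.14 rad (8 degrees). Axes as the rack's.
- contactor_yellow: The wanted contactor: black, YELLOW top cover, brass screws; 96 long (x), 76 wide (y), 84 mm high (z), 0.35 to 0.6 kg. Origin: centre of its underside; x up the lane. It lies tilted with the floor of its lane, its front end 10 to 25 mm behind the lip, over 60 mm of free lane behind it. End faces are plain to 50 mm above the underside; the block above is 74 long, 72 mm wide.
- contactor_grey: Bystander: contactor of the same shape and size with a grey top cover, in another lane. Origin: centre of its underside.
- contactor_blue: Bystander: contactor of the same shape and size with a blue top cover, in another lane. Origin: centre of its underside.
- tray: Loose plywood tray, 150 (x) by 134 mm (y), 0.4 to 0.65 kg, on the bench left or right of the rack's front. Origin: centre of its underside. Floor 6 mm thick, 132 by 116 mm inside. Walls 9 mm thick: 40 mm high at the two y sides and at -x, 12 mm at the low +x side, which faces away from the robot. The high walls can be pinched from above to drag it.
- carton: Bystander: open cardboard carton of relays, 80 by 90 mm, 58 mm high with a raised flap to 92 mm, on the bench at the other end of the rack's front from the tray. Origin: centre of its underside.
- jar: Bystander: jar with a red lid, 72 mm diameter, 100 mm high, on the bench left of the rack. Origin: centre of its underside.
- screwdriver: Bystander: screwdriver about 200 mm long lying on the bench right of the rack. Origin: on the bench under its middle.
Things that resemble listed ones, but are neither listed nor needed, are in the scene too. What is meant by the tray is not turquoise, and is the larger of those in its own colour.

How it is judged:
On the way:
1. the tray stands square in front of the yellow contactor's lane, low side close to the rack, the contactor still in its lane (y of contactor_yellow in the frame of tray between -0.03 and 0.03 m and x of contactor_yellow in the frame of tray between 0.11 and 0.175 m and angle between the x axis of tray and the x axis of rack, either way round below 0.17 rad and distance of contactor_yellow from where it was at the start of the episode below 0.02 m and linear speed of tray below 0.02 m/s and height (world z) of tray below 0.006 m and angle between tray's own z axis and vertical below 0.05 rad), for 0.2 s.
At the end, for the whole second after the job is handed in: The yellow contactor lies flat (within 0.06 rad) on the tray floor, its centre within 25 mm (x) and 27 mm (y) of the tray's centre; the tray is flat on the bench; both at rest. The other two contactors, carton, jar and screwdriver are within 30 mm of where they began (x of contactor_yellow in the frame of tray between -0.025 and 0.025 m and y of contactor_yellow in the frame of tray between -0.027 and 0.027 m and z of contactor_yellow in the frame of tray between 0.002 and 0.01 m and angle between contactor_yellow's own z axis and vertical below 0.06 rad and angle between tray's own z axis and vertical below 0.05 rad and height (world z) of tray below 0.006 m and linear speed of each of contactor_yellow, tray below 0.02 m/s and distance of each of contactor_grey, contactor_blue, carton, jar, screwdriver from where it was at the start of the episode below 0.03 m); the robot touches nothing.
It fails at once if the yellow contactor is lifted: its underside more than 75 mm above the bench (height (world z) of contactor_yellow above 0.075 m).
It fails at once if the yellow contactor is tipped over (tilt above 0.7 rad) (angle between contactor_yellow's own z axis and vertical above 0.7 rad).
It also fails if it takes over 54 s, if anything falls off the work surface, if the arm or the gripper's body presses on something with over 40 N, if the wrist force passes 120 N, or if a joint passes its speed limit or range.

## Working session

There is one attempt and no reset: what is moved stays moved. The work goes in short steps, Python scripts to look and compute and a tool call to move; the robot and the scene stay as the last step left them, time stands still between calls to the robot, and variables do not carry over. Pictures are saved under pics/ and viewed, and the job is handed in when it is done.

Besides the shell and the picture viewer there is one more tool, called after "Call:" by a JSON object that holds its "name" and its "arguments", one argument or row to a line. jog_arm: Moves the arm, as the interface text tells. Its arguments: {"type":"object","properties":{"commands":{"type":"array","items":{"type":"array","items":{"type":"number"}}},"gripper":{"type":"number"},"newtons":{"type":"number"}},"required":["commands"]}

```bash
mkdir -p pics; ls
python3 - <<'E'
from workcell import observe, grab_frame, camera_info, bot, nets
import cv2, numpy as np
for c in ("side","top"):
    im=grab_frame(c); cv2.imwrite(f"pics/{c}0.png",im[:,:,::-1])
    i=camera_info(c); print(c,i)
print(camera_info("wrist")); print(observe()); print(bot.tip_extent)
E
```

```text
pics
side {'fov_y': 57.84303531665257, 'cx': 318.0516019019509, 'cy': 245.77980437504584, 'R': array([[ 9.74202740e-01, -2.25674574e-01,  9.36045580e-05],
       [-1.44835154e-01, -6.25549261e-01, -7.66623050e-01],
       [ 1.73065884e-01,  7.46832718e-01, -6.42097415e-01]]), 't': array([-0.52915694,  0.09618915,  0.88307923])}
top {'fov_y': 50.23317599691772, 'cx': 326.5533379663784, 'cy': 236.74106319628362, 'R': array([[-0.01755155, -0.99984244,  0.00265325],
       [-0.99015623,  0.01701285, -0.13892877],
       [ 0.13886174, -0.00506555, -0.99029882]]), 't': array([0.01095439, 0.51107599, 1.25707728])}
{'fov_y': 59.79446493831396, 'cx': 322.04188948424405, 'cy': 236.84923404367402, 'tool_from_camera': array([[ 1.43761890e-04, -2.92446488e-01,  9.56281878e-01,
        -1.32183208e-01],
       [ 9.99999987e-01,  1.17473622e-04, -1.14408881e-04,
        -8.41277573e-04],
       [-7.88794204e-05,  9.56281882e-01,  2.92446501e-01,
        -7.57481277e-02],
       [ 0.00000000e+00,  0.00000000e+00,  0.00000000e+00,
         1.00000000e+00]])}
{'clock': 0.1, 'qpos': array([ 1.1558485 ,  0.52195115, -0.0363408 ,  1.59994073,  0.02121056,
        1.02107547, -0.11278666]), 'qd': array([ 0.00200339, -0.00077578,  0.00029878, -0.00039245, -0.00027832,
        0.0002037 , -0.00069551]), 'joint_efforts': array([ 3.39216385e-03, -9.28492427e+01,  1.98384002e+00, -3.70535338e+01,
        1.82314828e-02,  5.24126168e-03,  1.97861264e-04]), 'position': array([ 0.21110463, -0.58797149,  0.24178883]), 'tool_rot': array([-1.49970736,  1.56980695,  1.98665241]), 'force': array([-0.15613083,  0.536276  ,  0.4483932 ]), 'moment': array([-0.00579323, -0.03413741, -0.0047414 ]), 'grip_width': 0.08509113413455519}
0.011
```

View pics/side0.png

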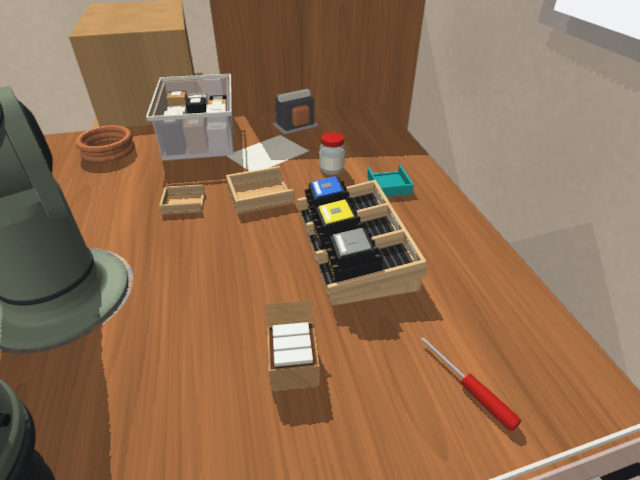

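View pics/top0.png

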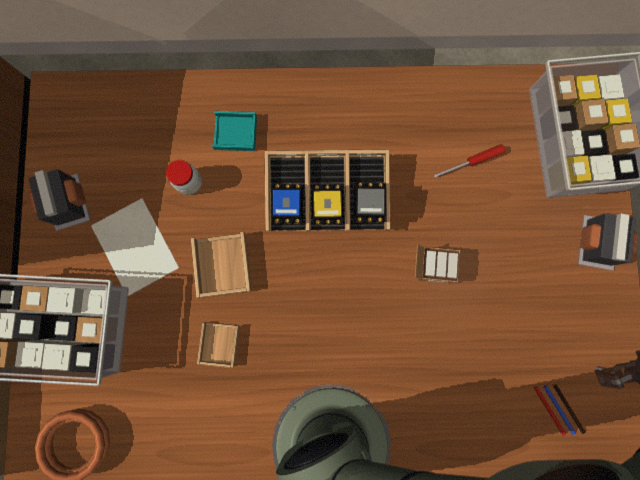

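Tray candidates in the top view are plywood at (220,265), plywood at (219,344) and turquoise at (235,130). The larger plywood one at (220,265) fits the description. Next I'll enlarge it to confirm, along with the rack.

```bash
cat > h.py <<'E'
import numpy as np
from workcell import camera_info
def K(c):
    i=camera_info(c); f=240/np.tan(np.radians(i['fov_y']/2)); return f,i
def ray(c,px):
    f,i=K(c); d=i['R'].T@np.array([(px[0]-i['cx'])/f,(px[1]-i['cy'])/f,1]); o=-i['R'].T@i['t']; return o,d
def onz(c,px,z):
    o,d=ray(c,px); return o+d*(z-o[2])/d[2]
def proj(c,X):
    f,i=K(c); p=np.asarray(X)@i['R'].T+i['t']; return np.stack([f*p[...,0]/p[...,2]+i['cx'],f*p[...,1]/p[...,2]+i['cy']],-1)
E
python3 - <<'E'
from workcell import *
import cv2, numpy as np
a=cv2.imread("pics/top0.png"); b=cv2.imread("pics/side0.png")
cv2.imwrite("pics/c1.png",cv2.resize(a[220:380,170:380],None,fx=3.5,fy=3.5,interpolation=cv2.INTER_CUBIC))
cv2.imwrite("pics/c2.png",cv2.resize(a[140:245,250:400],None,fx=5,fy=5,interpolation=cv2.INTER_CUBIC))
cv2.imwrite("pics/c3.png",cv2.resize(b[150:310,220:430],None,fx=3.7,fy=3.7,interpolation=cv2.INTER_CUBIC))
for c in("top","side"):
  grab_frame(c)
  for n in ("tray","contactor_yellow","rack_lip","rack"):
    print(c,n,[(np.round(r['location'],1),round(r['p'],2)) for r in nets.pinpoint(c,n)])
E
```

```text
top tray [(array([223.8, 265.9]), 0.95), (array([221.5, 345.4]), 0.7), (array([236.1, 133.9]), 0.58)]
top contactor_yellow [(array([328.2, 205.7]), 0.72)]
top rack_lip [(array([324.5, 229. ]), 0.65)]
top rack [(array([324.4, 231.2]), 0.77)]
side tray [(array([257.9, 193.7]), 0.97), (array([182.3, 202.7]), 0.97), (array([386.2, 182.7]), 0.61), (array([354.5, 271.8]), 0.41)]
side contactor_yellow [(array([339.1, 240.6]), 0.94), (array([464. , 383.8]), 0.18)]
side rack_lip [(array([312.2, 247.4]), 0.81)]
side rack [(array([309.8, 258.2]), 0.77)]
```

View pics/c1.png

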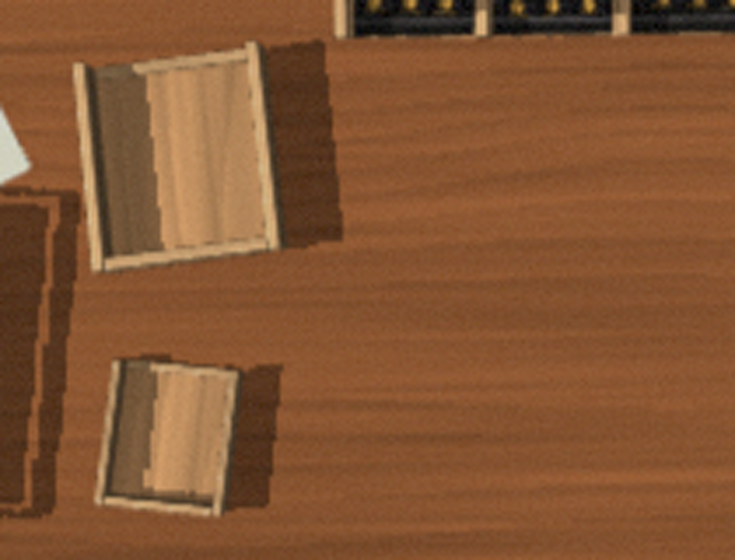

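View pics/c2.png

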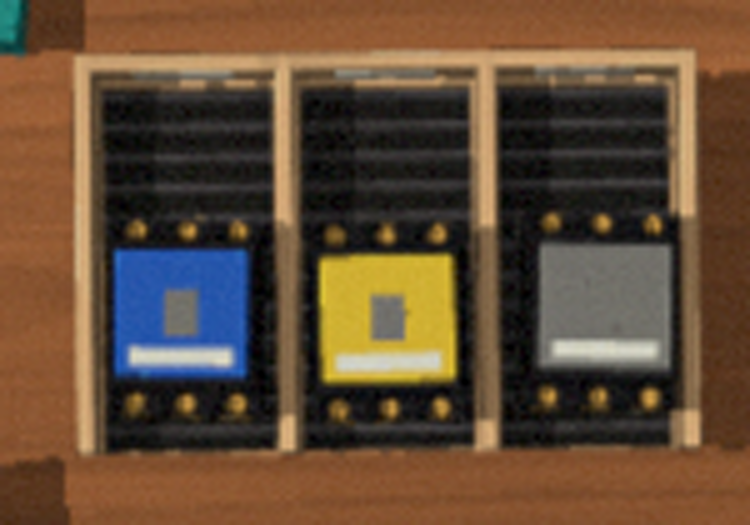

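View pics/c3.png

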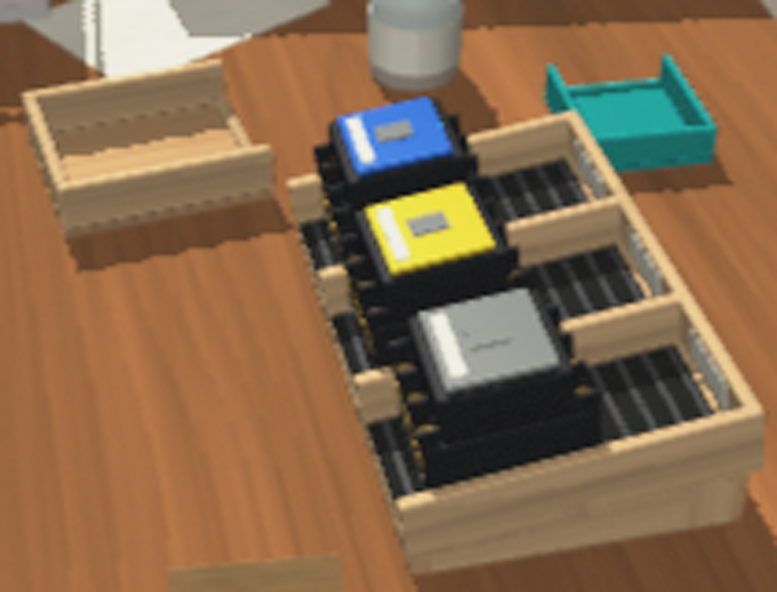

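```bash
cat > fit.py <<'E'
from h import *
from scipy.optimize import least_squares
def fitp(c,model,pix,x0):
    m=np.array(model);P=np.array(pix)
    def f(v):
        C,S=np.cos(v[2]),np.sin(v[2]); X=m.copy(); X[:,0]=v[0]+C*m[:,0]-S*m[:,1]; X[:,1]=v[1]+S*m[:,0]+C*m[:,1]
        return (proj(c,X)-P).ravel()
    r=least_squares(f,x0); return r.x,np.round(r.fun,1)
E
python3 - <<'E'
from fit import *
cr=lambda p,s,o:np.array(p)/s+np.array(o)-0.4
tp=cr([(75,64),(95,271),(280,246),(257,42)],3.5,(170,220))
h=.04
tv,r=fitp("top",[(.075,.067,h),(-.075,.067,h),(-.075,-.067,h),(.075,-.067,h)],tp,[.5,.2,0]);print("tray",tv,r)
rp=cr([(80,453),(699,446),(696,51),(75,57)],5,(250,140))
rv,r=fitp("top",[(0,.156,.052),(0,-.156,.052),(.2,-.156,.080),(.2,.156,.080)],rp,[.6,0,0]);print("rack",rv,r)
sp=[(290,183),(401,500),(404,572),(765,408)]
sp=cr(sp,3.7,(220,150))
print("side rack",fitp("side",[(0,.156,.052),(0,-.156,.052),(0,-.156,0.),(.2,-.156,.080)],sp,rv))
yp=cr([(319,384),(457,382),(454,253),(319,257)],5,(250,140))
# yellow: cover center height
C,S=np.cos(rv[2]),np.sin(rv[2])
for q,hh in((yp.mean(0),.084),):
    for x in (.06,.07,.08):
        z=.022+x*np.tan(.14)+hh*np.cos(.14)
        p=onz("top",q,z); d=p[:2]-rv[:2]; xl=C*d[0]+S*d[1]; yl=-S*d[0]+C*d[1]
        print(x,"top centre rack frame",xl,yl,"origin x",xl+hh*np.sin(.14))
ys=cr([(361,205),(380,276),(495,241),(466,183)],3.7,(220,150)).mean(0)
for x in(.06,.07):
        z=.022+x*np.tan(.14)+.084*np.cos(.14)
        p=onz("side",ys,z); d=p[:2]-rv[:2]; print("side",C*d[0]+S*d[1]+.0117,-S*d[0]+C*d[1])
c=proj("top",np.array([[*(tv[:2]),0]]));print(c)
E
```

```text
tray [0.44682216 0.26901722 0.11310909] [-0.5 -0.1 -0.5  0.3  0.5  0.4  0.5 -0.7]
rack [ 0.52493639 -0.00064286 -0.00642432] [-0.5  0.8  0.6  0.9  0.3 -0.9 -0.4 -0.9]
side rack (array([ 0.52736977,  0.00234723, -0.00424744]), array([-0.6, -2.2, -0.1,  1.1, -1.3,  0.2,  1.9, -0.5]))
0.06 top centre rack frame 0.055853501601451 0.000875132948771709 origin x 0.06757512323156686
0.07 top centre rack frame 0.05556143232709967 0.000883515870335534 origin x 0.06728305395721554
0.08 top centre rack frame 0.055269363052748446 0.0008918987918993615 origin x 0.06699098468286431
side 0.0649426445993693 -0.0012451679667427888
side 0.06441615662378371 -0.0031639624711590243
[[223.26378716 265.19103253]]
```

```bash
cat >> h.py <<'E'
from scipy.spatial.transform import Rotation as Ro
def toolR(s): return Ro.from_euler('xyz',s['tool_rot'])
# target: tool down, tool y along world direction at angle psi (from +y), sign sg
def target(psi,sg):
    x=np.array([0,0,-1.]); y=sg*np.array([-np.sin(psi),np.cos(psi),0]); z=np.cross(x,y); return Ro.from_matrix(np.stack([x,y,z],1))
def plan(s,pos,psi,sg):
    R=toolR(s); d=R.inv().apply(np.array(pos)-s['position'])*1000
    rv=(R.inv()*target(psi,sg)).as_rotvec(); return np.round(d,1),np.round(rv,3)
E
python3 - <<'E'
from h import *; from workcell import *
s=observe(); print(toolR(s).as_matrix().round(3))
for sg in(1,-1): print(plan(s,[.45,-.25,.22],.113,sg), plan(s,[.45,-.25,.22],0,sg))
E
```

```text
[[ 0.     0.338 -0.941]
 [ 0.    -0.941 -0.338]
 [-1.    -0.    -0.   ]]
(array([  22.3, -237.6, -339. ]), array([-2.91, -0.  , -0.  ])) (array([  22.3, -237.6, -339. ]), array([-2.797, -0.   , -0.   ]))
(array([  22.3, -237.6, -339. ]), array([ 0.232, -0.   ,  0.   ])) (array([  22.3, -237.6, -339. ]), array([ 0.345, -0.   ,  0.   ]))
```

Call:
{"name": "jog_arm", "arguments": {
  "commands": [
    [0,0,0,0.115,0,0],
    [0,0,0,0.115,0,0],
    [0,0,0,0.115,0,0],
    [0,-34,-34,0,0,0],
    [0,-34,-34,0,0,0],
    [0,-34,-34,0,0,0],
    [0,-34,-34,0,0,0],
    [0,-34,-34,0,0,0],
    [0,-34,-34,0,0,0],
    [0,-34,-34,0,0,0],
    [0,-40,0,0,0,0],
    [0,-40,0,0,0,0],
    [0,-40,0,0,0,0],
    [0,-40,0,0,0,0],
    [0,-40,0,0,0,0],
    [0,-40,0,0,0,0],
    [0,-40,0,0,0,0],
    [0,-40,0,0,0,0],
    [0,-40,0,0,0,0],
    [0,-40,0,0,0,0]
  ],
  "gripper": 170
}}

```text
clock: 2.6
position: [0.4685, 0.066, 0.2417]
tool_rot: [2.514, 1.565, -0.651]
force: [0.8, -0.7, -0.4]
grip_width: 0.0285
```

Run:
```python
from h import *; from workcell import *
s=observe(); print(s['clock'],s['position'],s['grip_width'],s['qpos'].round(2))
print(plan(s,[.454,.207,.12],.113,-1))
```

```text
2.6 [0.46850483 0.06600026 0.24165506] 0.028481622553948538 [-0.12  0.28 -0.19  1.98  0.07  0.88 -1.94]
(array([ 121.1, -141.1,   18.4]), array([-0.137, -0.005, -0.004]))
```

Call:
{"name": "jog_arm", "arguments": {
  "commands": [
    [0,-36,5,-0.07,0,0],
    [0,-36,5,-0.067,0,0],
    [20,-36,5,0,0,0],
    [50,-34,4,0,0,0],
    [50,0,0,0,0,0],
    [0,0,0,0,0,0]
  ]
}}

```text
clock: 3.2
position: [0.4416, 0.2126, 0.1286]
tool_rot: [-3.09, 1.56, 0.178]
force: [-0.4, -0.0, 0.9]
grip_width: 0.0284
```

Run:
```python
from h import *; from workcell import *
import cv2
s=observe(); print(s['clock'],s['position'],s['grip_width'],s['qpos'].round(2))
print(plan(s,[.454,.207,.12],.113,-1))
cv2.imwrite("pics/w1.png",grab_frame("wrist")[:,:,::-1])
```

```text
3.2 [0.4415907  0.21260659 0.12864325] 0.028372965741708493 [-0.39  0.48 -0.24  2.05  0.2   0.62 -2.21]
(array([  8.8,   7.1, -11.5]), array([ 0.013, -0.011,  0.001]))
```

View pics/w1.png

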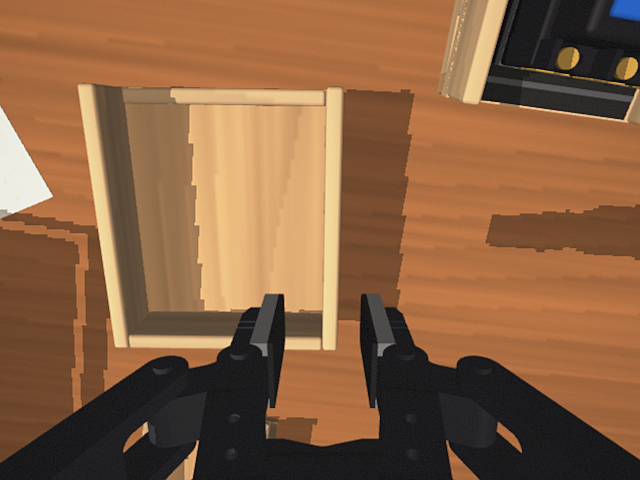

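```bash
cat >> h.py <<'E'
def wonz(s,px,z):
    i=camera_info('wrist'); f=240/np.tan(np.radians(i['fov_y']/2)); T=i['tool_from_camera']; R=toolR(s)
    d=R.apply(T[:3,:3]@np.array([(px[0]-i['cx'])/f,(px[1]-i['cy'])/f,1])); o=R.apply(T[:3,3])+s['position']
    return o+d*(z-o[2])/d[2]
def tool_of(s,px,z): return toolR(s).inv().apply(wonz(s,px,z)-s['position'])
E
python3 - <<'E'
from h import *; from workcell import *
s=observe()
for p in [(343,88),(336,350),(116,347),(79,84)]: print(wonz(s,p,.04).round(4))
E
```

```text
[0.5306 0.2151 0.04  ]
[0.381  0.1983 0.04  ]
[0.366  0.3314 0.04  ]
[0.5156 0.3484 0.04  ]
```

Run:
```python
from h import *; from workcell import *
s=observe();print(plan(s,[.4553,.2112,.026],.112,-1))
```

```text
(array([105.8,   4. , -10.5]), array([ 0.014, -0.014,  0.002]))
```

Call:
{"name": "jog_arm", "arguments": {
  "commands": [
    [5,4,-12,0.014,-0.014,0],
    [0,0,0,0,0,0],
    [30,0,0,0,0,0],
    [30,0,0,0,0,0]
  ]
}}

```text
clock: 3.65
position: [0.4621, 0.2119, 0.0777]
tool_rot: [-2.714, 1.554, 0.536]
force: [-0.5, 0.1, 0.3]
grip_width: 0.0285
```

Run:
```python
from h import *; from workcell import *
s=observe();print(s['position'],plan(s,[.4553,.2112,.026],.112,-1))
```

```text
[0.46214483 0.21185815 0.07770665] (array([51.6,  0.3,  7.6]), array([-0.004, -0.015,  0.007]))
```

Call:
{"name": "jog_arm", "arguments": {
  "commands": [
    [20,0,4,0,-0.015,0.007],
    [20,0,2,0,0,0],
    [8,0,0,0,0,0],
    [0,0,0,0,0,0]
  ]
}}

```text
clock: 4.05
position: [0.4597, 0.2109, 0.0343]
tool_rot: [-2.995, 1.564, 0.251]
force: [-0.6, -0.2, 0.3]
grip_width: 0.0289
```

Run:
```python
from h import *; from workcell import *
s=observe();print(s['position'],plan(s,[.4553,.2112,.026],.112,-1))
```

```text
[0.45967204 0.21086913 0.03430013] (array([ 8.3, -0.8,  4.4]), array([-0.008, -0.007,  0.001]))
```

Call:
{"name": "jog_arm", "arguments": {
  "commands": [
    [6,0,2,0,0,0],
    [0,0,0,0,0,0]
  ]
}}

```text
clock: 4.25
position: [0.4591, 0.211, 0.0307]
tool_rot: [-2.933, 1.56, 0.313]
force: [-0.5, -0.6, 0.2]
grip_width: 0.0286
```

Call:
{"name": "jog_arm", "arguments": {
  "commands": [
    [0,0,0,0,0,0],
    [0,0,0,0,0,0],
    [0,0,0,0,0,0],
    [0,0,0,0,0,0],
    [0,0,0,0,0,0]
  ],
  "gripper": 255,
  "newtons": 50
}}

```text
clock: 4.75
position: [0.4596, 0.2111, 0.0323]
tool_rot: [-2.925, 1.559, 0.32]
force: [-0.6, 0.3, -3.4]
grip_width: 0.0077
```

Run:
```python
from h import *; from workcell import *
import cv2
s=observe();print(s['position'],s['grip_width'],s['force'],plan(s,[.4553,.2112,.026],.112,-1))
cv2.imwrite("pics/w2.png",grab_frame("wrist")[:,:,::-1])
```

```text
[0.45962311 0.21107027 0.03227788] 0.00766305734839013 [-0.6182045   0.25916931 -3.39588231] (array([ 6.2, -0.6,  4.4]), array([-0.009, -0.012,  0.003]))
```

View pics/w2.png

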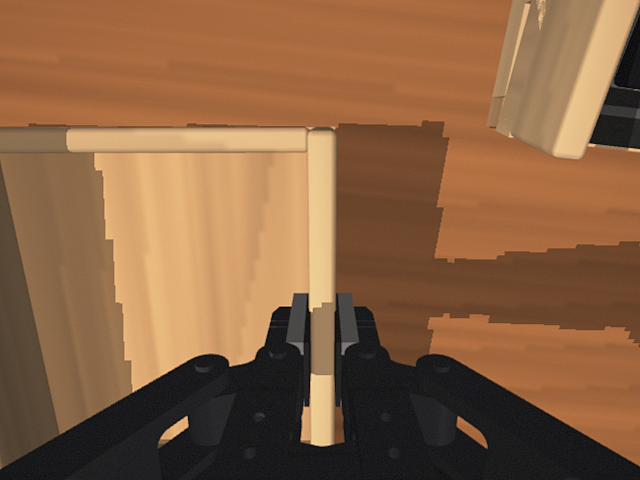

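Call:
{"name": "jog_arm", "arguments": {
  "commands": [
    [0,0,10,0.02,0,0],
    [0,2,14,0.03,0,0],
    [0,12,6,0.03,0,0],
    [0,20,2,0.03,0,0],
    [0,20,0,0.015,0,0],
    [0,20,0,0,0,0],
    [0,20,0,0,0,0],
    [0,20,0,0,0,0]
  ]
}}

```text
clock: 5.6
position: [0.4234, 0.0904, 0.0318]
tool_rot: [-2.649, 1.555, 0.46]
force: [1.0, 2.0, -0.5]
grip_width: 0.0078
```

Run:
```python
from h import *; from workcell import *
s=observe();print(s['position'],s['grip_width'],s['force'],plan(s,[.434,-.063,.031],-.006,-1),s['qpos'].round(2))
```

```text
[0.42343322 0.09041196 0.03183007] 0.007834340134857475 [ 1.04517281  2.03400413 -0.54850248] (array([-1.00e-01,  1.53e+02, -1.55e+01]), array([-0.026, -0.014,  0.007])) [-0.24  0.62 -0.14  2.24  0.27  0.29 -2.22]
```

Call:
{"name": "jog_arm", "arguments": {
  "commands": [
    [0,18,-6,-0.013,-0.01,0],
    [0,20,-4,-0.013,0,0],
    [0,20,-2,0,0,0],
    [0,20,0,0,0,0],
    [0,20,0,0,0,0],
    [0,20,0,0,0,0],
    [0,15,0,0,0,0],
    [0,0,0,0,0,0]
  ]
}}

```text
clock: 6.4
position: [0.4295, -0.0572, 0.0319]
tool_rot: [-2.234, 1.563, 0.886]
force: [0.6, -0.6, -1.8]
grip_width: 0.0074
```

Run:
```python
from h import *; from workcell import *
import cv2
s=observe();print(s['position'],s['grip_width'],s['force'],plan(s,[.434,-.063,.031],-.006,-1),s['qpos'].round(2))
cv2.imwrite("pics/w3.png",grab_frame("wrist")[:,:,::-1])
cv2.imwrite("pics/t3.png",cv2.resize(grab_frame("top")[130:330,230:430,::-1],None,fx=3,fy=3,interpolation=cv2.INTER_CUBIC))
```

```text
[ 0.4294582  -0.05723819  0.0319001 ] 0.007424840952508464 [ 0.56498202 -0.61209131 -1.81321368] (array([ 0.9,  5.7, -4.7]), array([-0.015, -0.005,  0.006])) [ 0.15  0.62 -0.19  2.22  0.34  0.32 -1.93]
```

View pics/w3.png

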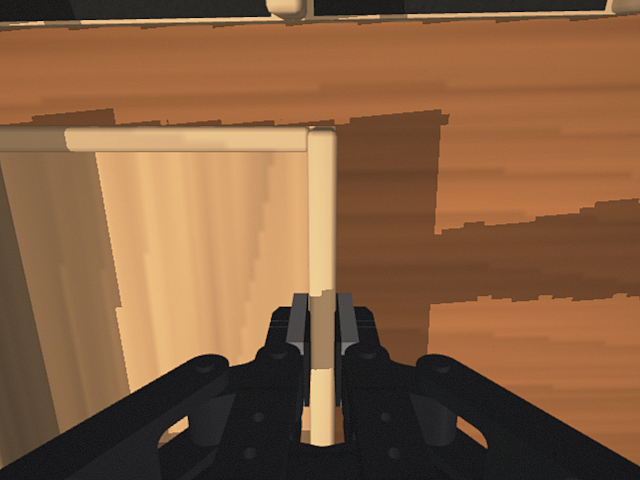

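View pics/t3.png

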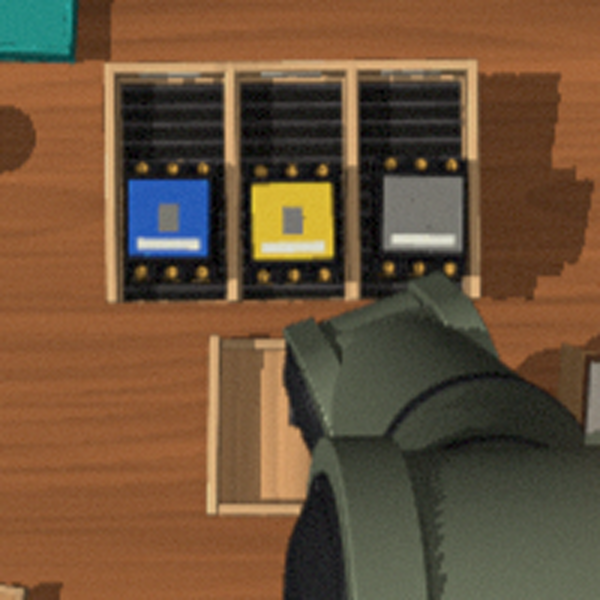

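Run:
```python
from h import *; from workcell import *
s=observe()
for p in [(20,24),(240,20),(400,19),(590,14)]: print('lip',wonz(s,p,.022).round(4))
for p in [(270,14),(306,14),(612,8)]: print('div',wonz(s,p,.022).round(4),wonz(s,p,.052).round(4))
for p in [(0,128),(322,126),(337,130),(336,290)]: print('tray',wonz(s,p,.012).round(4),wonz(s,p,.04).round(4))
import cv2
a=cv2.imread("pics/w3.png");cv2.imwrite("pics/w3c.png",cv2.resize(a[0:140,180:380],None,fx=4,fy=4))
```

```text
lip [0.5321 0.0378 0.022 ]
lip [ 0.5319 -0.0306  0.022 ]
lip [ 0.5312 -0.0799  0.022 ]
lip [ 0.5314 -0.1379  0.022 ]
div [ 0.5334 -0.04    0.022 ] [ 0.5273 -0.0435  0.052 ]
div [ 0.5331 -0.051   0.022 ] [ 0.5271 -0.0522  0.052 ]
div [ 0.5329 -0.1443  0.022 ] [ 0.5269 -0.1258  0.052 ]
tray [0.5009 0.0592 0.012 ] [0.5015 0.038  0.04  ]
tray [ 0.4995 -0.0553  0.012 ] [ 0.5004 -0.0555  0.04  ]
tray [ 0.498  -0.0605  0.012 ] [ 0.4992 -0.0598  0.04  ]
tray [ 0.4365 -0.0596  0.012 ] [ 0.449  -0.0591  0.04  ]
```

View pics/w3c.png

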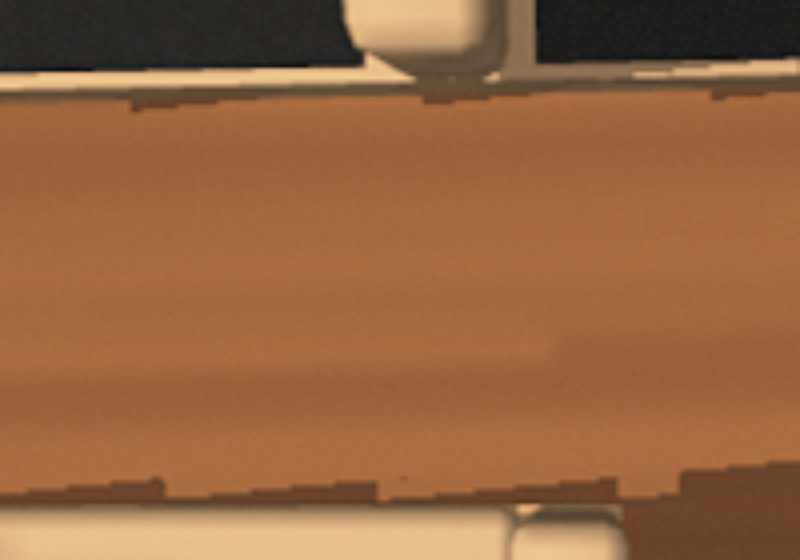

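Call:
{"name": "jog_arm", "arguments": {
  "commands": [
    [0,3,-5,-0.006,0,0],
    [0,2,-8,0,0,0],
    [0,0,-6,0,0,0],
    [0,0,-4,0,0,0],
    [0,0,0,0,0,0]
  ]
}}

```text
clock: 7.0
position: [0.4504, -0.0571, 0.0319]
tool_rot: [-1.381, 1.564, 1.753]
force: [0.9, -3.0, 1.9]
grip_width: 0.0078
```

Run:
```python
from h import *; from workcell import *
import cv2
s=observe();print(s['position'],s['force'],plan(s,[.434,-.063,.031],-.006,-1))
a=grab_frame("wrist")[:,:,::-1]
cv2.imwrite("pics/w4.png",a)
```

```text
[ 0.45043156 -0.05710023  0.03189531] [ 0.90668434 -2.97210031  1.93980461] (array([ 0.9,  6. , 16.4]), array([-0.001,  0.001,  0.007]))
```

View pics/w4.png

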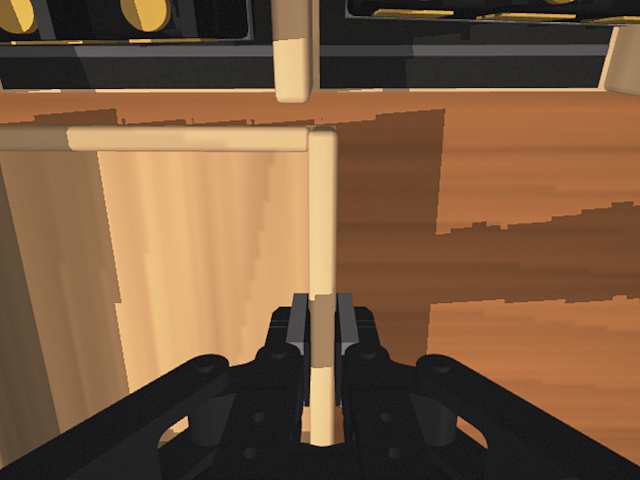

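Run:
```python
from h import *; from workcell import *
s=observe()
for p in [(20,91),(240,91),(400,90),(590,90)]: print('lip',wonz(s,p,.022).round(4))
for p in [(275,98),(311,98)]: print('div',wonz(s,p,.052).round(4))
for p in [(0,128),(300,127),(337,130)]: print('tray',wonz(s,p,.012).round(4),wonz(s,p,.04).round(4))
for p in [(246,38),(346,15)]: print('yel/grey front',wonz(s,p,.027).round(4))
```

```text
lip [0.5321 0.0411 0.022 ]
lip [ 0.5316 -0.03    0.022 ]
lip [ 0.5315 -0.0814  0.022 ]
lip [ 0.5311 -0.1421  0.022 ]
div [ 0.5287 -0.0447  0.052 ]
div [ 0.5286 -0.0538  0.052 ]
tray [0.5202 0.0579 0.012 ] [0.5213 0.0367 0.04  ]
tray [ 0.5199 -0.0485  0.012 ] [ 0.521  -0.0502  0.04  ]
tray [ 0.5187 -0.0616  0.012 ] [ 0.5201 -0.0608  0.04  ]
yel/grey front [ 0.5464 -0.0338  0.027 ]
yel/grey front [ 0.5523 -0.0637  0.027 ]
```

Call:
{"name": "jog_arm", "arguments": {
  "commands": [
    [0,6,-3,0,0,0],
    [0,3,-4,0,0,0],
    [0,0,-4,0,0,0],
    [0,0,0,0,0,0]
  ]
}}

```text
clock: 7.45
position: [0.4606, -0.0642, 0.0319]
tool_rot: [-1.119, 1.562, 2.02]
force: [1.3, -0.6, 1.1]
grip_width: 0.0078
```

Run:
```python
from h import *; from workcell import *
import cv2
s=observe();print(s['position'],s['force'],plan(s,[.434,-.063,.031],-.006,-1))
a=grab_frame("wrist")[:,:,::-1]
cv2.imwrite("pics/w5.png",a)
```

```text
[ 0.46063062 -0.0641964   0.03187907] [ 1.25562626 -0.57846601  1.1364669 ] (array([ 1. , -1.1, 26.6]), array([0.004, 0.004, 0.008]))
```

View pics/w5.png

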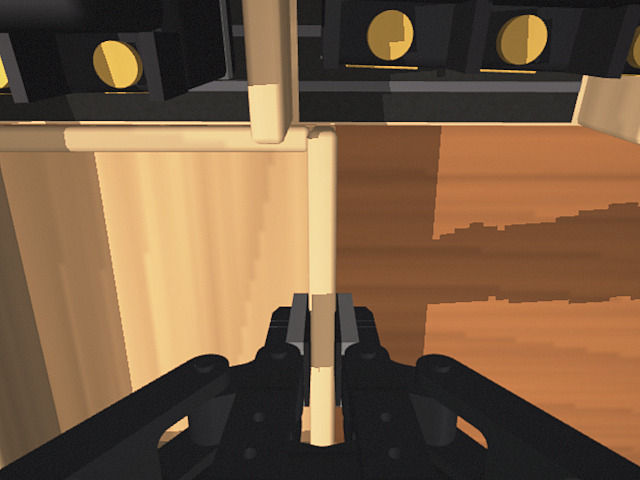

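Call:
{"name": "jog_arm", "arguments": {
  "commands": [
    [0,0,0,0,0,0],
    [0,0,0,0,0,0],
    [0,0,0,0,0,0]
  ],
  "gripper": 180
}}

```text
clock: 7.8
position: [0.4609, -0.0638, 0.0318]
tool_rot: [-1.202, 1.562, 1.937]
force: [0.2, 0.4, 0.2]
grip_width: 0.0256
```

Call:
{"name": "jog_arm", "arguments": {
  "commands": [
    [-20,0,0,0,0,0],
    [-40,0,0,0,0,0],
    [-50,0,0,0,0,0],
    [-50,0,0,0,0,0],
    [0,-20,-30,0,0,0],
    [0,-30,-50,0,0,0],
    [0,-10,-50,0,0,0],
    [0,0,-50,0,0,0],
    [0,0,-20,0,0,0],
    [0,0,0,0,0,0]
  ],
  "gripper": 255
}}

```text
clock: 8.8
position: [0.6576, -0.0073, 0.1981]
tool_rot: [-1.328, 1.563, 1.81]
force: [-1.2, -0.4, -0.7]
grip_width: -0.0002
```

Run:
```python
from h import *; from workcell import *
import cv2
s=observe();print(s['position'],s['force'],s['grip_width'],plan(s,[.675,0.001,.2],0,-1),s['qpos'].round(2))
cv2.imwrite("pics/w6.png",grab_frame("wrist")[:,:,::-1])
cv2.imwrite("pics/t6.png",cv2.resize(grab_frame("top")[130:330,230:430,::-1],None,fx=3,fy=3,interpolation=cv2.INTER_CUBIC))
cv2.imwrite("pics/s6.png",cv2.resize(grab_frame("side")[140:320,210:450,::-1],None,fx=3,fy=3,interpolation=cv2.INTER_CUBIC))
```

```text
[ 0.65758598 -0.00732173  0.19810907] [-1.20069682 -0.43721667 -0.73918162] -0.00021506298468358044 (array([ -1.9,  -8.4, -17.4]), array([-0.003,  0.002,  0.008])) [ 0.14  0.64 -0.34  1.53  0.23  1.01 -1.83]
```

View pics/t6.png

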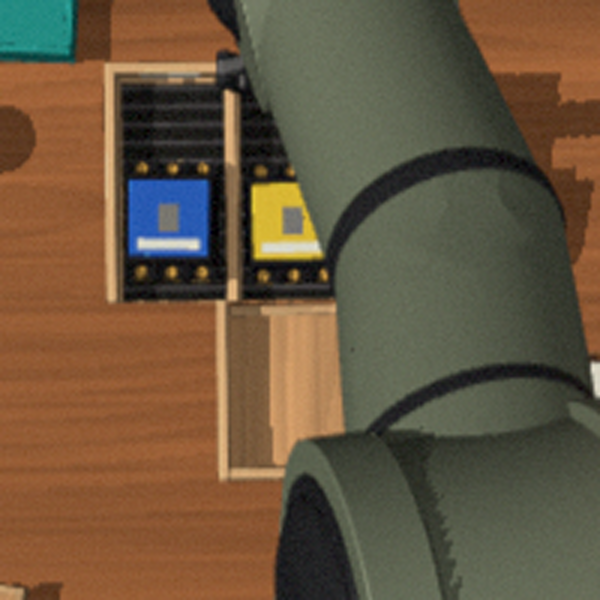

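View pics/s6.png

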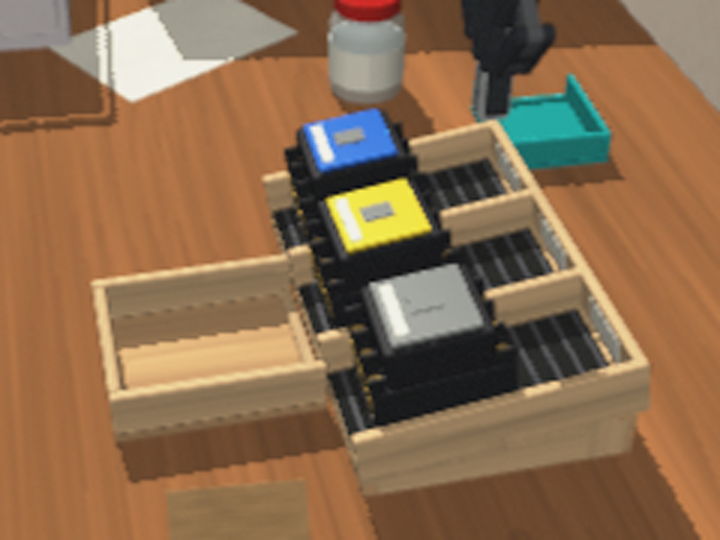

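View pics/w6.png

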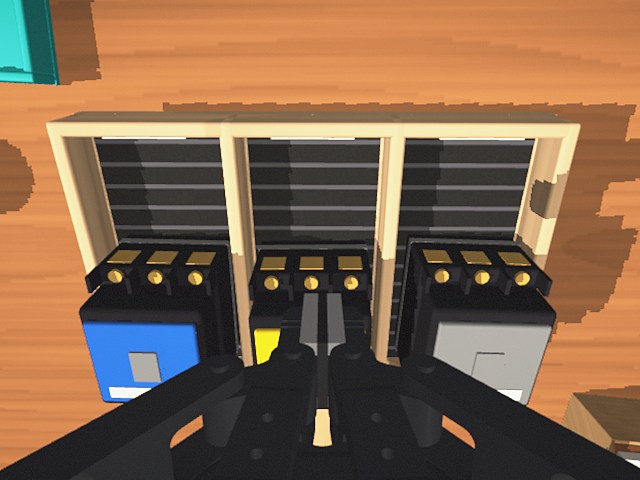

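Run:
```python
from h import *; from workcell import *
s=observe()
for p in [(256,252),(372,252)]: print('yel rear',wonz(s,p,.088).round(4))
for p in [(225,137),(385,137)]: print('wall',wonz(s,p,.078).round(4))
for p in [(250,137),(380,137)]: print('wall inner top',wonz(s,p,.08).round(4))
# tray left wall in top image
for p in [(219,302),(220,480)]: print('tray L', onz('top',(p[0]/3+230,p[1]/3+130),.04).round(4))
```

```text
yel rear [0.6461 0.0348 0.088 ]
yel rear [ 0.646  -0.0366  0.088 ]
wall [0.7145 0.0513 0.078 ]
wall [ 0.7143 -0.0431  0.078 ]
wall inner top [0.7146 0.0361 0.08  ]
wall inner top [ 0.7144 -0.0399  0.08  ]
tray L [0.5271 0.0612 0.04  ]
tray L [0.3782 0.062  0.04  ]
```

Call:
{"name": "jog_arm", "arguments": {
  "commands": [
    [0,-7,-12,0,0,0.004],
    [0,0,-10,0,0,0],
    [0,0,0,0,0,0]
  ]
}}

```text
clock: 9.25
position: [0.6754, -0.0021, 0.1996]
tool_rot: [-0.477, 1.567, 2.661]
force: [0.1, 0.1, 0.4]
grip_width: 0.0001
```

Run:
```python
from h import *; from workcell import *
s=observe();print(plan(s,[.680,-0.001,.07],0,-1))
```

```text
(array([129.6,  -0.9,  -5. ]), array([-0.004,  0.003,  0.002]))
```

Call:
{"name": "jog_arm", "arguments": {
  "commands": [
    [40,-1,-4,0,0,0],
    [40,0,-1,0,0,0],
    [30,0,0,0,0,0],
    [0,0,0,0,0,0]
  ]
}}

```text
clock: 9.65
position: [0.6793, -0.0029, 0.0887]
tool_rot: [-1.337, 1.569, 1.799]
force: [-0.1, -0.1, -0.4]
grip_width: -0.0001
```

Run:
```python
from h import *; from workcell import *
import cv2
s=observe();print(s['force'],plan(s,[.680,-0.001,.07],0,-1))
cv2.imwrite("pics/w7.png",grab_frame("wrist")[:,:,::-1])
```

```text
[-0.08841654 -0.13986102 -0.39750252] (array([18.7, -1.9, -0.7]), array([-0.005,  0.   ,  0.001]))
```

View pics/w7.png

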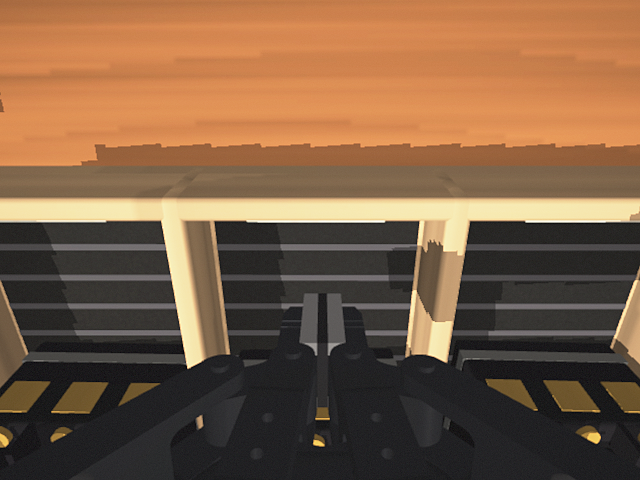

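Call:
{"name": "jog_arm", "arguments": {
  "commands": [
    [19,-2,0,0,0,0],
    [0,0,8,0,0,0],
    [0,0,8,0,0,0],
    [0,0,8,0,0,0],
    [0,0,8,0,0,0],
    [0,0,8,0,0,0],
    [0,0,0,0,0,0]
  ]
}}

```text
clock: 10.4
position: [0.6403, -0.0017, 0.0824]
tool_rot: [-3.047, 1.557, 0.087]
force: [0.6, 0.4, 0.2]
grip_width: -0.0001
```

Run:
```python
from h import *; from workcell import *
import cv2
s=observe();print(s['force'],s['clock'],plan(s,[.680,-0.001,.07],0,-1))
cv2.imwrite("pics/s8.png",cv2.resize(grab_frame("side")[140:320,210:450,::-1],None,fx=3,fy=3,interpolation=cv2.INTER_CUBIC))
```

```text
[0.62063601 0.44356545 0.2426923 ] 10.4 (array([ 13. ,  -1. , -39.5]), array([-0.007, -0.014,  0.001]))
```

View pics/s8.png

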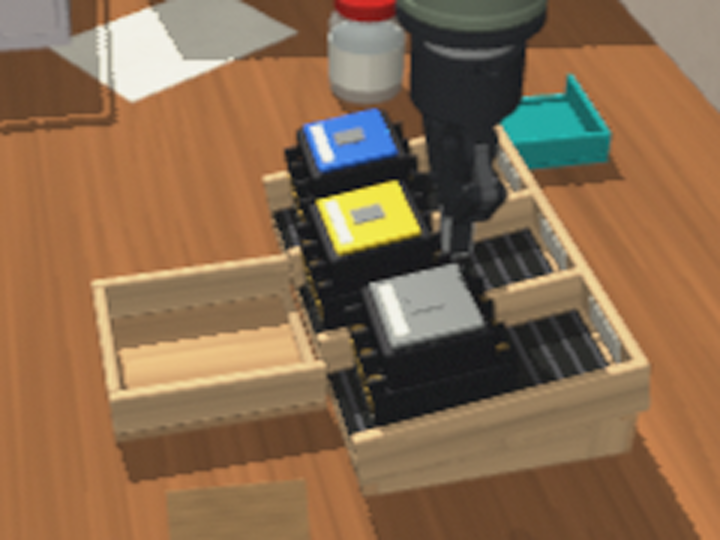

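Call:
{"name": "jog_arm", "arguments": {
  "commands": [
    [4,0,10,0,-0.01,0],
    [4,0,10,0,-0.004,0],
    [4,0,10,0,0,0],
    [4,0,10,0,0,0],
    [0,0,0,0,0,0]
  ]
}}

```text
clock: 10.95
position: [0.6008, -0.001, 0.0662]
tool_rot: [-2.718, 1.566, 0.416]
force: [0.5, 0.2, 0.1]
grip_width: 0.0
```

Run:
```python
from h import *; from workcell import *
import cv2
s=observe();print(s['force'],s['clock'],plan(s,[.512,-0.001,.05],0,-1))
cv2.imwrite("pics/s9.png",cv2.resize(grab_frame("side")[140:320,210:450,::-1],None,fx=3,fy=3,interpolation=cv2.INTER_CUBIC))
```

```text
[0.45340991 0.22148142 0.09875107] 10.95 (array([15.8,  0.7, 88.8]), array([-0.007, -0.005,  0.002]))
```

View pics/s9.png

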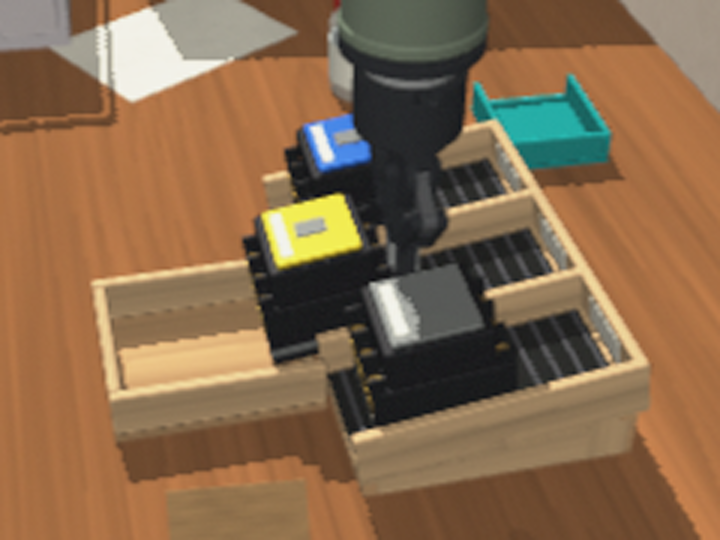

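Call:
{"name": "jog_arm", "arguments": {
  "commands": [
    [2,0,10,0,0,0],
    [2,0,10,0,-0.005,0],
    [2,0,10,0,0,0],
    [2,0,10,0,0,0],
    [0,0,0,0,0,0]
  ]
}}

```text
clock: 11.5
position: [0.56, -0.0006, 0.0579]
tool_rot: [-1.875, 1.568, 1.259]
force: [-0.0, -0.9, -0.2]
grip_width: -0.0001
```

Run:
```python
from h import *; from workcell import *
import cv2
s=observe();print(s['force'],s['clock'],plan(s,[.512,-0.001,.05],0,-1))
cv2.imwrite("pics/s10.png",cv2.resize(grab_frame("side")[140:320,210:450,::-1],None,fx=3,fy=3,interpolation=cv2.INTER_CUBIC))
```

```text
[-0.01847958 -0.86724236 -0.16715066] 11.5 (array([ 7.9,  0.8, 48. ]), array([-0.008, -0.001,  0.002]))
```

View pics/s10.png

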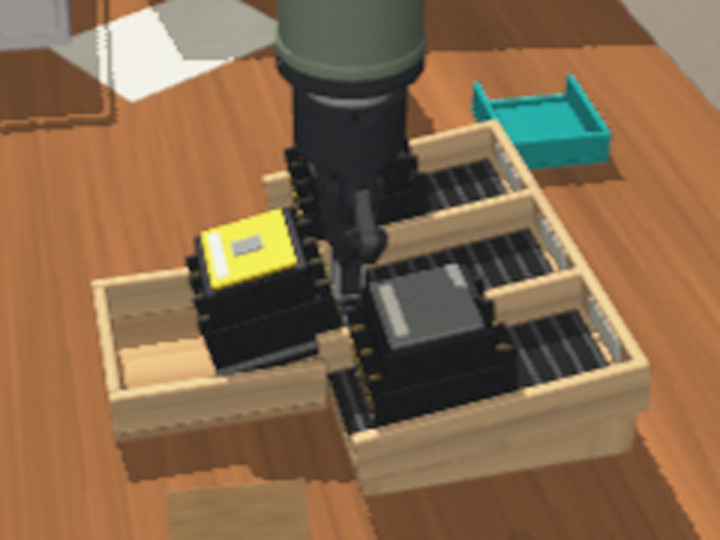

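Call:
{"name": "jog_arm", "arguments": {
  "commands": [
    [3,0,8,0,0,0],
    [3,0,8,0,0,0],
    [2,0,8,0,0,0],
    [2,0,6,0,0,0],
    [0,0,0,0,0,0]
  ]
}}

```text
clock: 12.05
position: [0.5323, 0.0001, 0.0485]
tool_rot: [-2.665, 1.563, 0.468]
force: [0.9, -0.5, -0.5]
grip_width: 0.0001
```

Run:
```python
from h import *; from workcell import *
import cv2
s=observe();print(s['force'],s['clock'],plan(s,[.512,-0.001,.05],0,-1))
cv2.imwrite("pics/s11.png",cv2.resize(grab_frame("side")[140:320,210:450,::-1],None,fx=3,fy=3,interpolation=cv2.INTER_CUBIC))
cv2.imwrite("pics/t11.png",cv2.resize(grab_frame("top")[130:330,230:430,::-1],None,fx=3,fy=3,interpolation=cv2.INTER_CUBIC))
```

```text
[ 0.94933626 -0.47085346 -0.54366132] 12.05 (array([-1.7,  1.3, 20.3]), array([-0.008, -0.007,  0.003]))
```

View pics/s11.png

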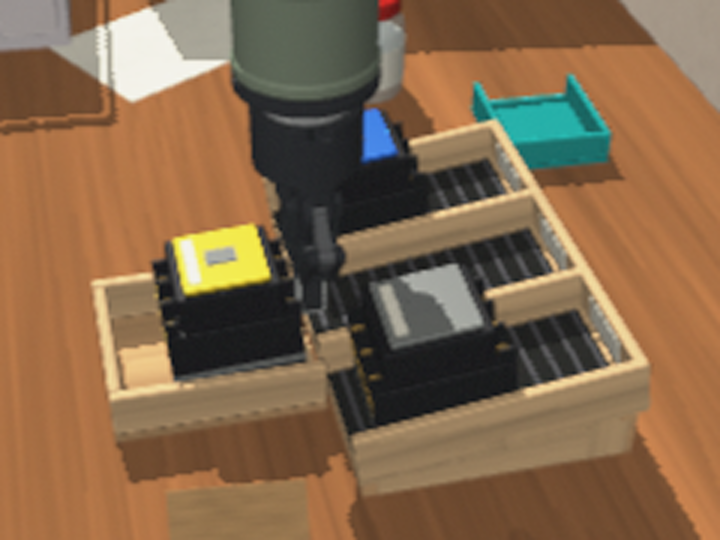

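View pics/t11.png

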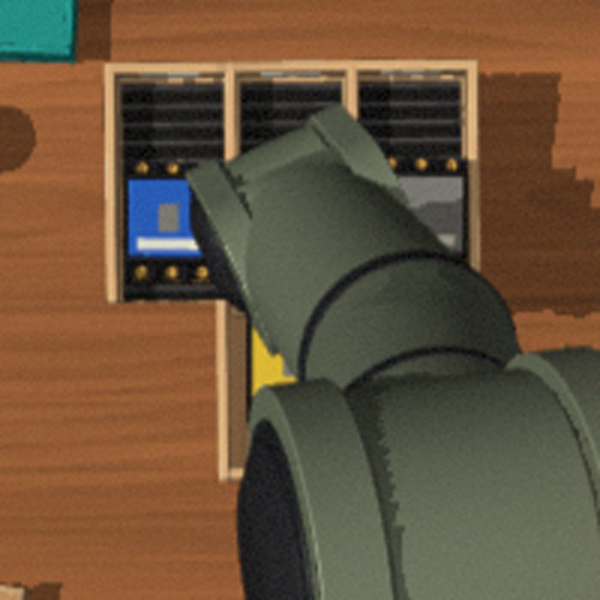

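Call:
{"name": "jog_arm", "arguments": {
  "commands": [
    [0,0,6,0,0,0],
    [0,0,6,0,0,0],
    [0,0,5,0,0,0],
    [0,0,0,0,0,0]
  ]
}}

```text
clock: 12.55
position: [0.5149, 0.0003, 0.0483]
tool_rot: [-2.664, 1.563, 0.469]
force: [0.7, 0.3, 0.5]
grip_width: -0.0001
```

Run:
```python
from h import *; from workcell import *
import cv2
s=observe();print(s['force'],s['clock'],plan(s,[.512,-0.001,.05],0,-1))
cv2.imwrite("pics/s12.png",cv2.resize(grab_frame("side")[140:320,210:450,::-1],None,fx=3,fy=3,interpolation=cv2.INTER_CUBIC))
```

```text
[0.70883108 0.25824908 0.45600922] 12.55 (array([-1.7,  1.3,  2.9]), array([-0.008, -0.007,  0.004]))
```

View pics/s12.png

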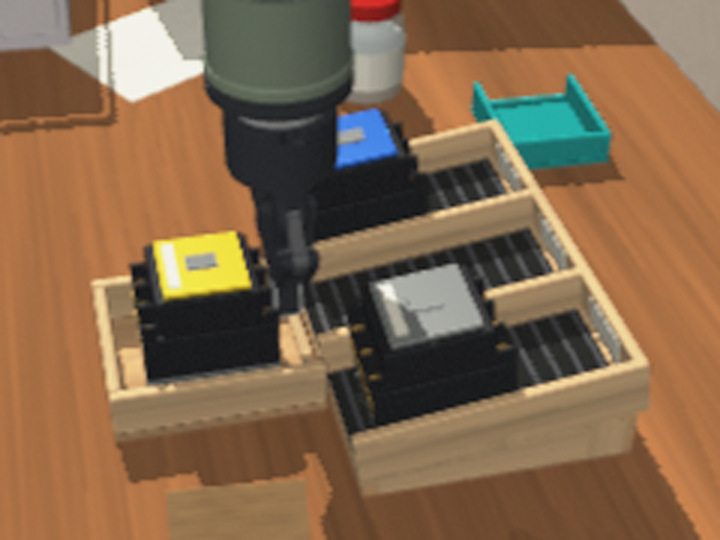

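Call:
{"name": "jog_arm", "arguments": {
  "commands": [
    [0,0,-8,0,0,0],
    [-10,0,-10,0,0,0],
    [-30,0,0,0,0,0],
    [-50,0,0,0,0,0],
    [-50,0,0,0,0,0],
    [-30,0,0,0,0,0],
    [0,40,0,0,0,0],
    [0,40,0,0,0,0],
    [0,40,0,0,0,0],
    [0,40,0,0,0,0],
    [0,40,0,0,0,0],
    [0,40,0,0,0,0],
    [0,40,0,0,0,0],
    [0,0,0,0,0,0]
  ]
}}

```text
clock: 14.0
position: [0.5375, -0.2913, 0.2272]
tool_rot: [-2.633, 1.56, 0.506]
force: [0.1, 0.4, -0.7]
grip_width: -0.0001
```

Run:
```python
from h import *; from workcell import *
import cv2
s=observe();print(s['force'],s['clock'],s['position'])
a=grab_frame("top")[:,:,::-1];cv2.imwrite("pics/t13f.png",a)
cv2.imwrite("pics/t13.png",cv2.resize(a[140:300,250:400],None,fx=3.75,fy=3.75,interpolation=cv2.INTER_CUBIC))
a=grab_frame("side")[:,:,::-1];cv2.imwrite("pics/s13f.png",a)
cv2.imwrite("pics/s13.png",cv2.resize(a[180:300,220:360],None,fx=5,fy=5,interpolation=cv2.INTER_CUBIC))
```

```text
[ 0.06320339  0.40481993 -0.69096654] 14.0 [ 0.53745635 -0.29134153  0.22715582]
```

View pics/t13.png

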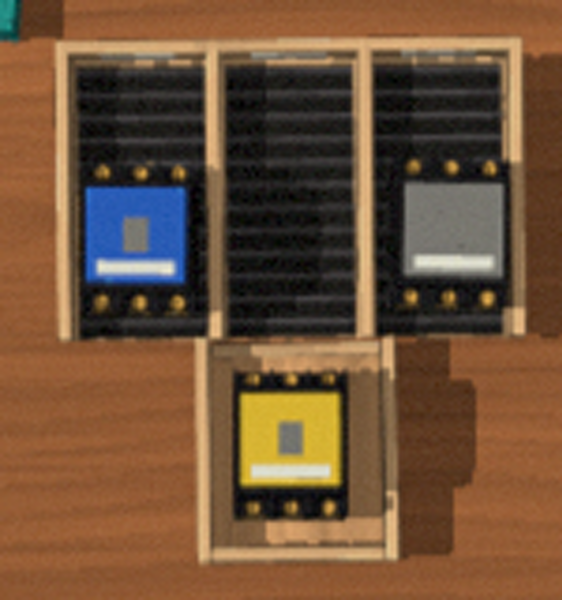

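View pics/s13.png

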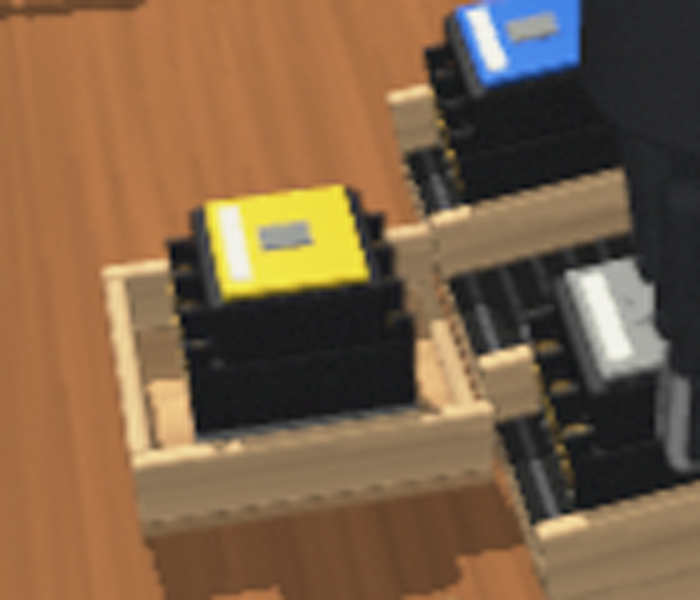

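View pics/t13f.png

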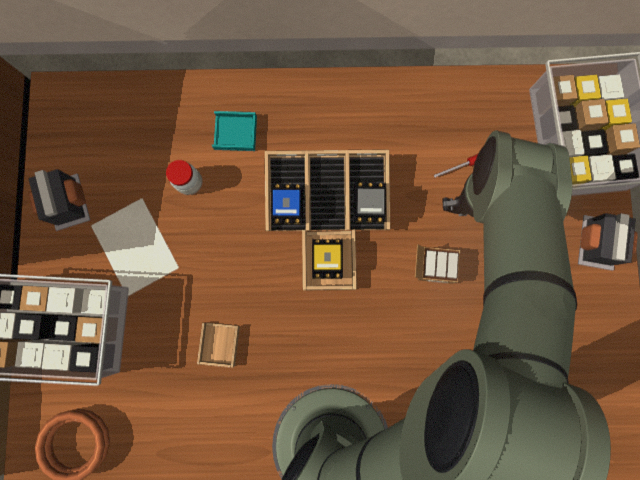

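Next I'll measure where the contactor lies in the tray.

Run:
```python
from fit import *
cr=lambda p:np.array(p)/3.75+np.array((250,140))-0.4
h=.04
tv,r=fitp("top",[(.075,.067,h),(-.075,.067,h),(-.075,-.067,h),(.075,-.067,h)],cr([(196,338),(199,563),(398,559),(394,338)]),[.45,0,0]);print(tv,r)
q=cr([(240,392),(341,392),(343,487),(238,485)]).mean(0)
p=onz("top",q,.09);print(p)
C,S=np.cos(tv[2]),np.sin(tv[2]);d=p[:2]-tv[:2];print("rel",C*d[0]+S*d[1],-S*d[0]+C*d[1])
```

```text
[ 0.45372493 -0.00236467 -0.00449388] [-0.1  0.2 -0.5 -0.   0.4  0.3  0.2 -0.5]
[0.45516994 0.00197012 0.09      ]
rel 0.0014255163112329651 0.004341237351581555
```

```bash
python3 -c "
from workcell import bot
print(bot.job_done())"
```

```text
the job is handed in; nothing more can be done
None
```

I brought the larger plywood tray along the bench by its right-hand wall and set it square against the rack in front of the middle lane. I then raked the yellow contactor down into it with the closed fingers. The job was handed in at about 14 s.

**Tray:** the top picture puts its angle to the rack at about 0.002 rad, with its low side against the rack front. The contactor was still in its lane after I released the tray. It stood about 145 mm ahead of the tray's centre, inside the 110–175 mm asked for.

**Contactor:** its centre is about 1 mm (x) and 4 mm (y) from the tray's centre. The side picture shows it flat on the tray floor; I judged the flatness by eye and did not measure it.

**Other things:** the rack, the blue contactor, the jar and the carton look unmoved in the last top picture. I saw no shift in the grey contactor either, though the arm hid part of it in the last side picture. The arm covered most of the screwdriver in the last top picture, so I only saw its tip, which was in place. The arm did not go near it.

**Disagreements:** the cameras differed by 2–4 mm on the rack's front edge and side position. The wrist camera suggested a lip about 5 mm further away, so I closed the last few millimetres on the wrist picture.

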